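Tighten the slack canister caps, then slide the canisters home

ROBOT

A 6-joint arm with a two-finger parallel gripper is mounted at the origin on the work surface. World frame = base frame: x ahead of the robot, y to its left, z up, the work surface at z = 0. Lengths are in m, angles in degrees, forces in N, time in s.
With the tool pointing down it reaches from about 0.325 to 0.775 m from the base axis. Payload 5.5 kg.
Tool frame: the origin (TCP) lies at the centre of the arm's flange, where the gripper is bolted on; the fingertips stand 182 mm ahead of it and the grasp point (between the pads) lies 163 mm ahead of it; z points along the fingers, y is the direction in which the jaws open and shut (so a half turn about z gives the same grasp; the last joint's range is limited). The gripper opens to 88 mm and grips with 3 to 60 N. Pads are 20 mm wide; open, the fingers measure 115 mm over their backs; the gripper's body (75 mm by 178 mm) begins 61 mm behind the grasp point.
Start: joints at [72.496, 5.22, 70.514, -0, 104.267, -3.249], TCP at [0.148, 0.582, 0.405] pointing down, gripper open.
Joint ranges: [-164.24, 164.24], [-49.07, 125.15], [9.68, 141.18], [-86.29, 266.29], [3.28, 154.24], [-151.56, 151.56]. Speed limits (degrees/s): [147.25, 147.25, 172.46, 180, 180, 180].

INTERFACE

Orientations are given as [roll, pitch, yaw] about the fixed x, y, z axes, in that order (R = Rz(yaw) Ry(pitch) Rx(roll)).
In Python, from station import r gives the robot as it stands. The module is installed in compiled form; this text tells all that it offers. Calls block until the motion is done:
- r.reach(position, orientation): joint-space move of the TCP to a pose.
- r.servo_line(position, rotation=None, speed=0.15): straight line of the TCP; rotation=None keeps the orientation; speed is the mean speed in m/s.
- r.move_joints(angles): joint-space move.
- r.let_go() and r.grab(squeeze=None): open the fingers fully, or close them until they stop; squeeze is the grip in N (None keeps the last).
- r.wait(seconds).
- r.inverse_kinematics(position, orientation): joint angles nearest the present ones, or None.
- r.sense(): the state.
- r.snapshot(name): name is "scene" or "top" or "wrist"; returns a dict with "frame" (480x640x3 uint8, red, green, blue), "fx", "fy", "cx", "cy" (pixels), "dist_coeffs" ([k1, k2, p1, p2, k3] as OpenCV has them; the pictures are not rectified), "R" (3x3) and "t" (3): a world point X has camera coordinates R X + t. Camera axes: x right, y down, z forward; pixel columns grow to the right and rows downward; lengths in m; the calibration is good to about 2 mm. A picture is of the moment at which its call begins. There is no depth.
A pose or a line that the arm cannot do raises r.IKError and nothing moves.
- r.hand_in(): hands the job in, once; it reports no verdict.
The state is a dict: "clock": time; "joints": joint angles; "joint_vel": joint speeds; "joint_torque": joint torques, N m; "tcp_pos": TCP position; "orientation": TCP orientation; "contact_force": force on the tool from outside, world axes, zero at the start; "torque": the same for the moment, N m; "opening": finger opening in m.
Only numpy, scipy, OpenCV 4.12 (cv2) and the standard library are available. Lean on these libraries where they do the work, as an engineer would, in place of code of your own. Each camera call takes 0.05 s, during which the arm holds its last target.

TASK

Three square cleaner canisters stand askew on pulled-out trays; try the wing cap of each one and screw it clockwise until it bites and carries its canister round square to the tray, so that no cap is left slack. Turn the canisters only by their caps, never by pushing or gripping the canister itself. When a canister is square, push its tray fully home to the back of the rack by the tray's front plate; leave everything else where it is.

Things in the scene. Friction and masses are not known exactly. Their poses are not given: they have to be found in the camera images.
- rack: fixed plywood deck 330 x 520 mm, 12 mm thick, with a yellow back fence 45 mm high and three lanes side by side, 160 mm apart; which canister is in which lane varies. Origin on the table, under the middle lane; x points along the lanes to the back.
- cap_a_top (a point): centre of the top of canister a's screw cap, on its axis. Grey wing bar 112 x 16 mm, 26 mm deep, on a 58 mm hub 10 mm lower; x along the bar, z up. Bar's underside is 26 mm lower, canister top 36 mm (its rim 46 mm). Clockwise from above tightens. A slack cap turns freely (0.03 N m), up to 110 degrees, to its stop; the bar's angle at the stop differs from cap to cap and must be felt. Thread range 2.4 rad.
- canister_a (a joint): angle (rad) of canister a, a white square tub 90 x 90 mm, 70 mm high, in its tray's round seat: 0 is square to the tray; it starts at -0.5 to -0.3 and clockwise turning (from above) makes it grow (range -0.7 to 0.7). It turns stiffly (0.25 N m) about its cap's axis and stays where left; turning its cap on against the thread's stop carries it along.
- tray_a (a joint): how far (m) canister a's tray has slid along its lane to the back of the rack: 0 is pulled out (it starts at 0 to 0.015), 0.10 fully home at its stop. It slides stiffly, at 9 N, and stays where it is left.
- tray_a_plate (a point): middle of the upper edge, on the near face, of the upright aluminium push plate at the front (robot's side) of canister a's tray. The plate is 80 mm wide, 6 mm thick, 73 mm tall; x is the sliding direction to home, z up. The cap's axis is 68 mm beyond the near face along x; the cap's top is 49 mm higher than this edge.
- cap_b_top (a point): centre of the top of canister b's screw cap, on its axis. Grey wing bar 112 x 16 mm, 26 mm deep, on a 58 mm hub 10 mm lower; x along the bar, z up. Bar's underside is 26 mm lower, canister top 36 mm (its rim 46 mm). Clockwise from above tightens. A slack cap turns freely (0.03 N m), up to 110 degrees, to its stop; the bar's angle at the stop differs from cap to cap and must be felt. Thread range 2.4 rad.
- canister_b (a joint): angle (rad) of canister b, a white square tub 90 x 90 mm, 70 mm high, in its tray's round seat: 0 is square to the tray; it starts at -0.5 to -0.3 and clockwise turning (from above) makes it grow (range -0.7 to 0.7). It turns stiffly (0.25 N m) about its cap's axis and stays where left; turning its cap on against the thread's stop carries it along.
- tray_b (a joint): how far (m) canister b's tray has slid along its lane to the back of the rack: 0 is pulled out (it starts at 0 to 0.015), 0.10 fully home at its stop. It slides stiffly, at 9 N, and stays where it is left.
- tray_b_plate (a point): middle of the upper edge, on the near face, of the upright aluminium push plate at the front (robot's side) of canister b's tray. The plate is 80 mm wide, 6 mm thick, 73 mm tall; x is the sliding direction to home, z up. The cap's axis is 68 mm beyond the near face along x; the cap's top is 49 mm higher than this edge.
- cap_c_top (a point): centre of the top of canister c's screw cap, on its axis. Grey wing bar 112 x 16 mm, 26 mm deep, on a 58 mm hub 10 mm lower; x along the bar, z up. Bar's underside is 26 mm lower, canister top 36 mm (its rim 46 mm). Clockwise from above tightens. A slack cap turns freely (0.03 N m), up to 110 degrees, to its stop; the bar's angle at the stop differs from cap to cap and must be felt. Thread range 2.4 rad.
- canister_c (a joint): angle (rad) of canister c, a white square tub 90 x 90 mm, 70 mm high, in its tray's round seat: 0 is square to the tray; it starts at -0.5 to -0.3 and clockwise turning (from above) makes it grow (range -0.7 to 0.7). It turns stiffly (0.25 N m) about its cap's axis and stays where left; turning its cap on against the thread's stop carries it along.
- tray_c (a joint): how far (m) canister c's tray has slid along its lane to the back of the rack: 0 is pulled out (it starts at 0 to 0.015), 0.10 fully home at its stop. It slides stiffly, at 9 N, and stays where it is left.
- tray_c_plate (a point): middle of the upper edge, on the near face, of the upright aluminium push plate at the front (robot's side) of canister c's tray. The plate is 80 mm wide, 6 mm thick, 73 mm tall; x is the sliding direction to home, z up. The cap's axis is 68 mm beyond the near face along x; the cap's top is 49 mm higher than this edge.
- feed_roller: bystander: black rubber roller 26 mm thick, 120 mm long with its shaft, lying between two lanes of the rack; origin at the centre of its underside
- roller_core: bystander: bare roller 22 mm thick, 100 mm long, lying between two lanes of the rack; origin at the centre of its underside
- driver: bystander: screwdriver 180 mm long lying on the table; origin at the centre of its underside
- tape_roll: bystander: roll of tape of 100 mm diameter, 45 mm high; origin at the centre of its underside
- spray_jar: bystander: closed white jar, 72 mm diameter, 100 mm high; origin at the centre of its underside
- mug: bystander: mug 90 mm high; origin at the centre of its underside
- pad_box: bystander: small carton 110 x 70 x 45 mm; origin at the centre of its underside

How it is judged (in metres and radians):
At the end, for the whole second after the job is handed in: Every canister stands square to its tray (within 0.13 rad, about 7 degrees), turned there by its tightened cap; every tray is fully home (more than 94 of 100 mm); canisters and trays are at rest (value of joint canister_a between -0.13 and 0.13 rad and value of joint each of tray_a, tray_b, tray_c above 0.094 m and velocity of joint canister_a between -0.02 and 0.02 rad/s and velocity of joint tray_a between -0.02 and 0.02 m/s and value of joint canister_b between -0.13 and 0.13 rad and velocity of joint canister_b between -0.02 and 0.02 rad/s and velocity of joint tray_b between -0.02 and 0.02 m/s and value of joint canister_c between -0.13 and 0.13 rad and velocity of joint canister_c between -0.02 and 0.02 rad/s and velocity of joint tray_c between -0.02 and 0.02 m/s); the robot touches nothing.
It fails at once if a canister itself is pushed or gripped (more than 5 N) instead of being turned by its cap (contact force between any of canister_a_c0, canister_a_c1, canister_b_c0, canister_b_c1, canister_c_c0, canister_c_c1 and the fingers above 5 N or contact force between any of canister_a_c0, canister_a_c1, canister_b_c0, canister_b_c1, canister_c_c0, canister_c_c1 and the arm above 5 N).
It fails at once if a tray is slid home (beyond 55 mm) while its canister still stands askew by more than 0.2 rad ((value of joint tray_a above 0.055 m and value of joint canister_a below -0.2 rad) or (value of joint tray_b above 0.055 m and value of joint canister_b below -0.2 rad) or (value of joint tray_c above 0.055 m and value of joint canister_c below -0.2 rad)).
It fails at once if a bystander is moved by more than 40 mm (distance of any of feed_roller, roller_core, driver, tape_roll, spray_jar, mug, pad_box from where it was at the start of the episode above 0.04 m).
It also fails if it takes over 69 s, if anything falls off the work surface, if the arm or the gripper's body presses on something with over 40 N, if the wrist force passes 120 N, or if a joint passes its speed limit or range.

## Working session

There is one attempt and no reset: what is moved stays moved. The work goes in short steps, each a Python script; the robot and the scene stay as the last script left them, time stands still between calls to the robot, and variables do not carry over. Pictures are saved under pics/ and viewed, and the job is handed in when it is done.

```bash
mkdir -p pics
python3 - <<'E'
from station import r
import cv2
s=r.sense(); print(s)
for n in ("scene","top","wrist"):
    d=r.snapshot(n); cv2.imwrite(f"pics/{n}0.png",d["frame"][:,:,::-1]); print(n,d["fx"],d["cx"],d["cy"],d["dist_coeffs"],d["R"],d["t"])
E
```

```text
{'clock': 0.0, 'joints': array([ 7.24967483e+01,  5.26309664e+00,  7.05794070e+01,  5.32664198e-04,
        1.04265250e+02, -3.24845231e+00]), 'joint_vel': array([ 0.10288314, -0.04170996,  0.01856811,  0.02242485, -0.04191257,
        0.07063432]), 'joint_torque': array([ 2.62940390e-03, -4.46439385e+01, -4.06452620e+01,  6.98552420e-02,
        2.92123051e-02, -1.78143955e-04]), 'tcp_pos': array([0.14775831, 0.58158875, 0.40353103]), 'orientation': array([-1.79892449e+02, -6.62159675e-03,  1.65745325e+02]), 'contact_force': array([ 1.33242814, -0.28451782, -0.40723291]), 'torque': array([ 0.06133853, -0.00327885,  0.00239428]), 'opening': 0.08771369183165052}
scene 540.0192493124349 310.1346849095081 232.76246735660493 [-0.04800741  0.          0.          0.          0.        ] [[-0.28384521  0.95882789  0.00899887]
 [ 0.68668854  0.20981513 -0.6960147 ]
 [-0.6692464  -0.19138101 -0.71797114]] [ 0.13219026 -0.27760631  1.64266902]
top 574.3536710786972 316.28184458360545 236.87196394782603 [-0.16153193  0.          0.          0.          0.        ] [[-9.97992600e-04 -9.99969456e-01 -7.75184875e-03]
 [-9.97920763e-01  1.49545626e-03 -6.44353453e-02]
 [ 6.44449697e-02  7.67142482e-03 -9.97891775e-01]] [0.00210844 0.47295724 1.7161996 ]
wrist 338.4772490374546 319.2847011996174 234.3030615387426 [-0.00217866  0.          0.          0.          0.        ] [[ 0.24644445  0.96915382 -0.00245021]
 [ 0.93375928 -0.23676548  0.26839468]
 [ 0.25953561 -0.06843229 -0.96330592]] [-0.59994257 -0.03197776  0.38962905]
```

View pics/scene0.png

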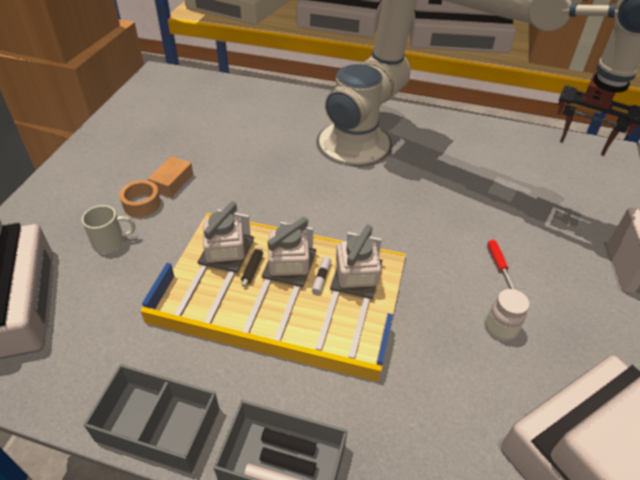

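View pics/top0.png

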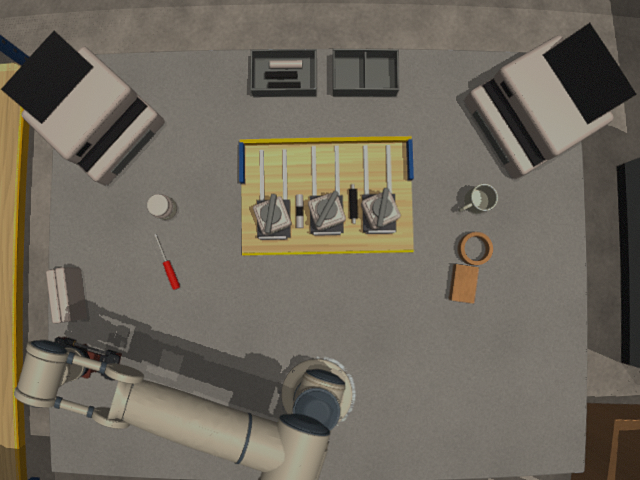

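Run:
```python
import cv2
t=cv2.imread("pics/top0.png")[185:255,235:415]; cv2.imwrite("pics/top0c.png",cv2.resize(t,None,fx=4.4,fy=4.4,interpolation=cv2.INTER_CUBIC))
t=cv2.imread("pics/scene0.png")[195:310,190:400]; cv2.imwrite("pics/scene0c.png",cv2.resize(t,None,fx=3.8,fy=3.8,interpolation=cv2.INTER_CUBIC))
```

```text
(no output)
```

View pics/top0c.png

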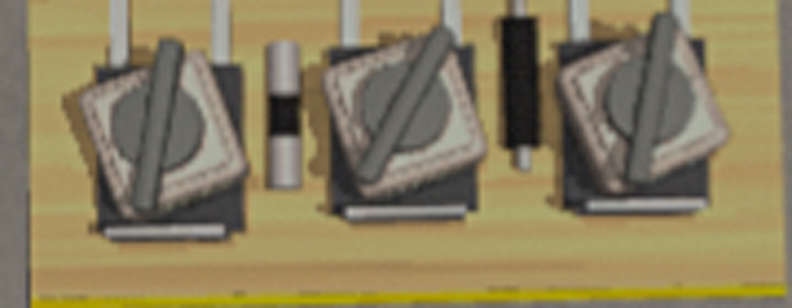

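View pics/scene0c.png

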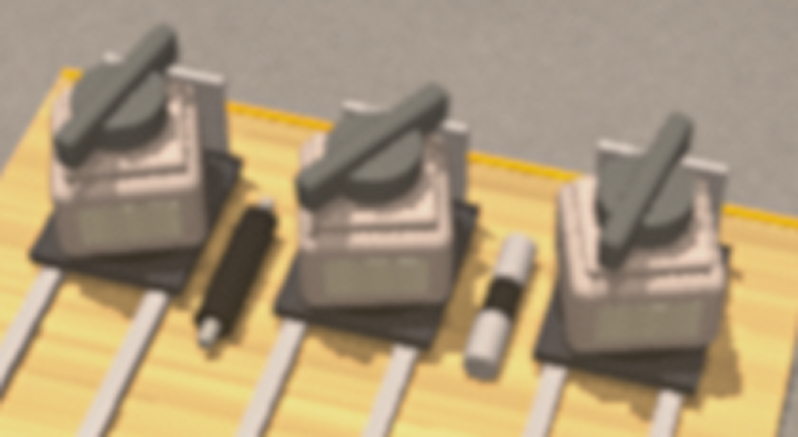

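```bash
cat > h.py <<'E'
import numpy as np, cv2
def und(d,px):
    K=np.array([[d["fx"],0,d["cx"]],[0,d["fy"],d["cy"]],[0,0,1]])
    p=cv2.undistortPoints(np.array(px,float).reshape(-1,1,2),K,np.array(d["dist_coeffs"])).reshape(-1,2)
    R=np.array(d["R"]);t=np.array(d["t"])
    dirs=np.c_[p,np.ones(len(p))]@R
    return -R.T@t,dirs
def plane(d,px,z):
    o,D=und(d,px); return o+D*((z-o[2])/D[:,2])[:,None]
def tri(d1,p1,d2,p2):
    o1,D1=und(d1,p1);o2,D2=und(d2,p2);out=[]
    for a,b in zip(D1,D2):
        A=np.c_[a,-b]; s=np.linalg.lstsq(A,o2-o1,rcond=None)[0]
        x,y=o1+a*s[0],o2+b*s[1]; out.append(np.r_[(x+y)/2,np.linalg.norm(x-y)])
    return np.array(out)
E
python3 - <<'E'
from station import r
from h import *
np.set_printoptions(precision=4,suppress=True)
T=r.snapshot("top");S=r.snapshot("scene")
tp=np.array([(170,40),(145,210),(443,32),(370,178),(664,18),(637,180)])/4.4+[235,185]
sp=np.array([(612,258),(680,120),(310,195),(435,92),(67,155),(165,35)])/3.8+[190,195]
sp2=sp
X=tri(T,tp,S,sp);print(X)
# rack corners at z=.012
print(plane(T,[(242,254),(412,252),(244,141),(411,140)],.012))
E
```

```text
[[ 0.5874  0.1231  0.1268  0.0029]
 [ 0.4771  0.1376  0.1331  0.002 ]
 [ 0.5918 -0.0527  0.1272  0.0038]
 [ 0.4972 -0.0063  0.1336  0.0021]
 [ 0.6015 -0.197   0.1257  0.0011]
 [ 0.496  -0.178   0.1319  0.0006]]
[[ 0.4216  0.2264  0.012 ]
 [ 0.4269 -0.288   0.012 ]
 [ 0.7693  0.2238  0.012 ]
 [ 0.7715 -0.2903  0.012 ]]
```

Run:
```python
from station import r
from h import *
print(r.sense()["clock"])
r.reach([0.47,-0.03,0.46],[180,0,180])
s=r.sense();print(s["clock"],s["joints"],s["tcp_pos"],s["contact_force"],s["torque"])
d=r.snapshot("wrist"); cv2.imwrite("pics/w1.png",d["frame"][:,:,::-1])
import pickle; pickle.dump(d,open("w1.pkl","wb"))
```

```text
0.25
2.7083 [-7.72988888e+00 -1.34550440e+01  8.26601986e+01  1.23711343e-02
  1.10801745e+02 -9.77768637e+01] [ 0.47011074 -0.02946533  0.45992174] [-0.84722282  0.1114745  -0.7344875 ] [-0.06161586 -0.00165627  0.0103591 ]
```

View pics/w1.png

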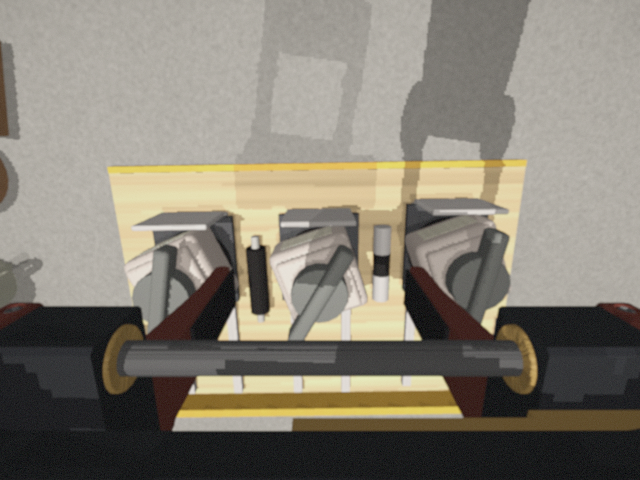

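Run:
```python
from station import r
from h import *
r.reach([0.58,-0.03,0.47],[180,0,180])
s=r.sense();print(s["clock"],s["joints"],s["tcp_pos"],s["contact_force"],s["torque"])
d=r.snapshot("wrist"); cv2.imwrite("pics/w2.png",d["frame"][:,:,::-1])
import pickle; pickle.dump(d,open("w2.pkl","wb"))
t=d["frame"][60:330,90:550,::-1]
cv2.imwrite("pics/w2c.png",cv2.resize(t,None,fx=1.7,fy=1.7,interpolation=cv2.INTER_CUBIC))
```

```text
3.275 [-6.26794037e+00  3.72580985e+00  6.55240204e+01 -1.50692824e-03
  1.10881577e+02 -9.63162563e+01] [ 0.58067383 -0.0295778   0.46892752] [-0.08093542  0.62478178 -1.17484742] [-0.01237419  0.00268367 -0.04783611]
```

View pics/w2c.png

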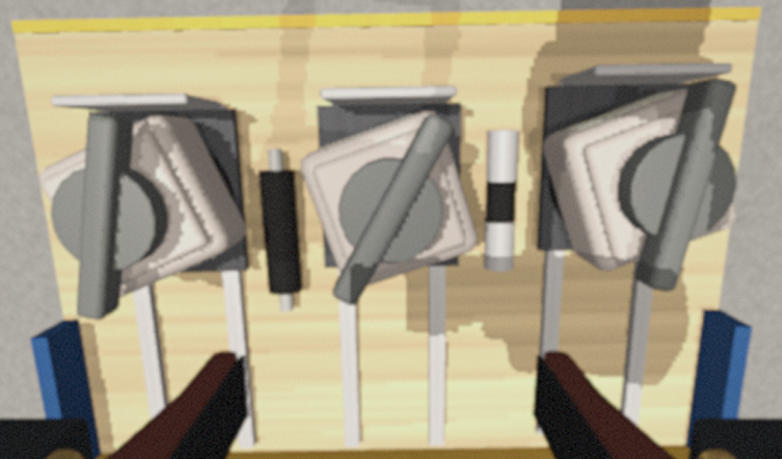

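Run:
```python
from h import *
im=cv2.imread("pics/w2.png")
o=[im[105:260,b:b+90] for b in (105,270,445)]
cv2.imwrite("pics/w2z.png",cv2.resize(np.hstack(o),None,fx=2.95,fy=2.95,interpolation=cv2.INTER_CUBIC))
```

```text
(no output)
```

View pics/w2z.png

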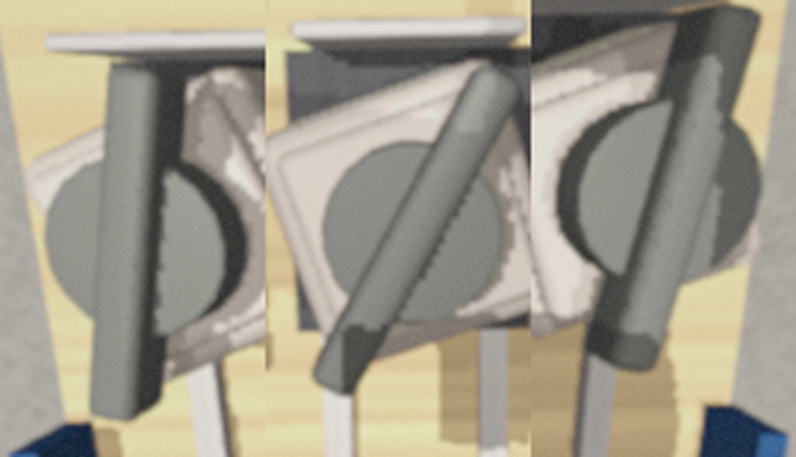

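Run:
```python
from h import *
import pickle
np.set_printoptions(precision=4,suppress=True)
d=pickle.load(open("w2.pkl","rb"))
def f(p,k): return [(x-265.5*k)/2.95+[105,270,445][k] for x in [p[0]]]+[p[1]/2.95+105]
for z in (.134,.138):
  print(z)
  print("hub",plane(d,[f((135,248),0),f((411.5,232),1),f((670,190),2)],z-.01)[:,:2])
  P=plane(d,[f((135,64),0),f((114,414),0),f((500,75),1),f((333,382),1),f((731,12),2),f((628,358),2)],z)
  print(P[:,:2], (P[::2]+P[1::2])[:,:2]/2)
  v=P[1::2]-P[::2]; print(np.linalg.norm(v,axis=1),np.degrees(np.arctan2(v[:,1],v[:,0])))
  # plates upper edge near face (w2c coords)
  g=lambda p:(p[0]/1.7+90,p[1]/1.7+60)
  P=plane(d,[g((53,98)),g((187,96)),g((322,91)),g((455,88)),g((592,68)),g((731,66))],z-.049);print(P[:,:2])
  print(np.linalg.norm(P[::2]-P[1::2],axis=1))
```

```text
0.134
hub [[ 0.5518 -0.1903]
 [ 0.5465 -0.0286]
 [ 0.533   0.1341]]
[[ 0.4951 -0.1781]
 [ 0.6051 -0.1995]
 [ 0.4982 -0.0021]
 [ 0.594  -0.0542]
 [ 0.4802  0.1401]
 [ 0.5858  0.1228]] [[ 0.5501 -0.1888]
 [ 0.5461 -0.0281]
 [ 0.533   0.1315]]
[0.112  0.1091 0.107 ] [-11.0121 -28.5513  -9.317 ]
[[ 0.4845 -0.2304]
 [ 0.4833 -0.1501]
 [ 0.4805 -0.0693]
 [ 0.4788  0.0099]
 [ 0.4675  0.0904]
 [ 0.4663  0.1722]]
[0.0804 0.0792 0.0819]
0.138
hub [[ 0.5512 -0.1883]
 [ 0.546  -0.0286]
 [ 0.5326  0.1321]]
[[ 0.4953 -0.1762]
 [ 0.6039 -0.1973]
 [ 0.4983 -0.0024]
 [ 0.5929 -0.0539]
 [ 0.4806  0.138 ]
 [ 0.5848  0.1209]] [[ 0.5496 -0.1867]
 [ 0.5456 -0.0282]
 [ 0.5327  0.1294]]
[0.1106 0.1077 0.1056] [-11.0121 -28.5513  -9.317 ]
[[ 0.4847 -0.2282]
 [ 0.4836 -0.1487]
 [ 0.4808 -0.0689]
 [ 0.4791  0.0095]
 [ 0.468   0.089 ]
 [ 0.4668  0.17  ]]
[0.0795 0.0783 0.081 ]
```

```bash
cat > t.py <<'E'
from station import r
from h import *
np.set_printoptions(precision=3,suppress=True)
def grip(x,y,beta,z=0.310):
    yaw=beta+180
    r.reach([x,y,0.37],[180,0,yaw]); r.servo_line([x,y,z],speed=0.12)
    s=r.sense();print("down",s["clock"],s["tcp_pos"],s["contact_force"],s["joints"][5])
    r.grab(40); s=r.sense(); print("grip",s["clock"],s["opening"],s["tcp_pos"],s["contact_force"],s["torque"],s["orientation"][2])
def meas():
    a=[];
    for _ in range(3):
        r.wait(0.02); a.append(r.sense()["torque"])
    return np.mean(a,0)
def turn(step,n,thr=None):
    J=np.array(r.sense()["joints"]); tz=[]
    for i in range(n):
        J[5]+=step; r.move_joints(J); m=meas(); s=r.sense()
        print(i+1,round(s["clock"],2),round(s["joints"][5],2),s["orientation"][2].round(2),m,s["contact_force"],round(s["opening"],4))
        if thr and abs(m[2])>thr: return i+1
    return None
E
python3 - <<'E'
from t import *
grip(0.546,-0.0284,-28.5)
turn(6,3)
E
```

```text
down 4.5167 [ 0.546 -0.028  0.311] [ 0.235 -0.031  0.158] -68.0621239081483
grip 5.1167 0.05644281067392566 [ 0.546 -0.029  0.31 ] [-2.654 -3.437  2.133] [-0.715  0.474  0.061] 151.4668731705601
1 5.42 -62.21 145.63 [-0.286  0.18  -0.005] [-0.111 -0.486  0.511] 0.0563
2 5.72 -56.29 139.71 [-0.266  0.141  0.037] [-1.953 -1.229  1.593] 0.0567
3 6.02 -50.31 133.73 [-0.226  0.071  0.004] [-0.643 -2.337  0.633] 0.0567
```

Run:
```python
from t import *
r.let_go()
s=r.sense();p=s["tcp_pos"]
r.servo_line([p[0],p[1],0.3155],speed=0.1)
r.grab(40); s=r.sense(); print(s["clock"],s["opening"],s["tcp_pos"],s["contact_force"],s["torque"],s["orientation"][2])
turn(6,2)
```

```text
8.0333 0.01571824392979256 [ 0.546 -0.029  0.316] [-0.414 -0.178  5.529] [-0.028 -0.019  0.022] 133.45962429545506
1 8.33 -44.22 127.63 [ 0.045 -0.059 -0.014] [0.211 0.411 3.423] 0.0153
2 8.63 -38.29 121.7 [ 0.099 -0.041 -0.019] [0.644 0.475 2.827] 0.0157
```

Run:
```python
from t import *
turn(6,16,0.1)
```

```text
1 8.93 -32.54 115.95 [ 0.061 -0.106 -0.012] [0.659 1.743 3.119] 0.0159
2 9.23 -26.55 109.96 [ 0.061 -0.096 -0.045] [0.604 0.898 2.49 ] 0.0156
3 9.53 -20.56 103.97 [ 0.073 -0.174 -0.008] [2.183 0.101 1.518] 0.0156
4 9.83 -14.56 97.97 [ 0.092 -0.283 -0.059] [1.046 0.603 1.371] 0.0155
5 10.13 -8.56 91.97 [ 0.074 -0.301  0.006] [2.71  0.92  1.591] 0.016
6 10.43 -2.56 85.97 [ 0.104 -0.417 -0.032] [2.95  0.158 1.713] 0.0155
7 10.73 3.44 79.97 [ 0.068 -0.55  -0.035] [3.372 1.163 1.398] 0.0154
8 11.03 9.44 73.97 [ 0.113 -0.631 -0.033] [4.951 0.679 1.112] 0.016
9 11.33 15.44 67.96 [ 0.08  -0.731 -0.018] [5.192 1.49  1.458] 0.0153
10 11.63 21.42 61.99 [ 0.062 -0.835 -0.048] [5.279 0.529 0.662] 0.0158
11 11.93 27.42 55.99 [ 0.043 -0.824  0.   ] [5.275 0.266 0.366] 0.0153
12 12.23 33.42 49.99 [ 0.023 -0.797 -0.007] [ 5.772 -0.163  1.117] 0.0155
13 12.53 39.42 43.99 [ 0.04  -0.851 -0.036] [ 5.539 -0.115  0.415] 0.0154
14 12.83 45.42 37.99 [ 0.024 -0.801 -0.042] [5.081 0.034 0.413] 0.0155
15 13.13 51.42 31.98 [ 0.003 -0.892 -0.002] [4.564 0.697 1.123] 0.0154
16 13.43 57.42 25.99 [-0.001 -0.879 -0.015] [5.447 0.181 0.743] 0.0157
```

Run:
```python
from t import *
d=r.snapshot("scene"); t=d["frame"][180:320,180:410,::-1]
cv2.imwrite("pics/s2.png",cv2.resize(t,None,fx=3.4,fy=3.4,interpolation=cv2.INTER_CUBIC))
d=r.snapshot("wrist"); cv2.imwrite("pics/w3.png",d["frame"][:,:,::-1])
```

```text
(no output)
```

View pics/s2.png

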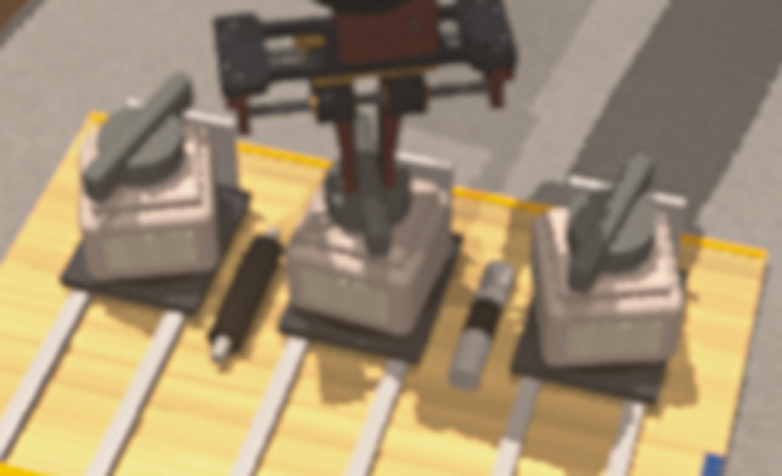

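View pics/w3.png

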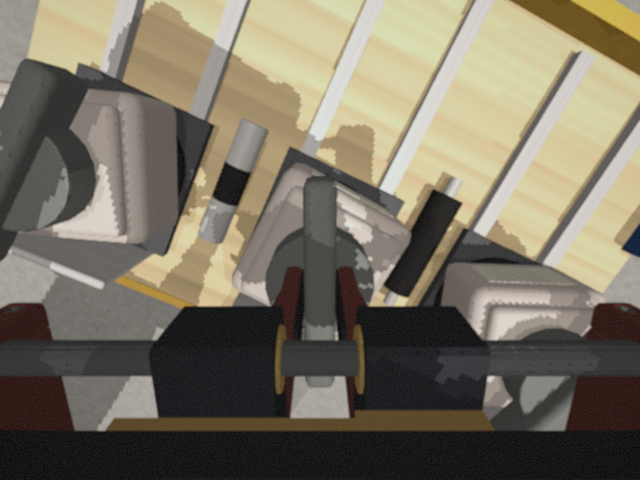

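Run:
```python
from t import *
im=cv2.imread("pics/w3.png")[140:315,200:440]
cv2.imwrite("pics/w3z.png",cv2.resize(im,None,fx=3.3,fy=3.3,interpolation=cv2.INTER_CUBIC))
```

```text
(no output)
```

View pics/w3z.png

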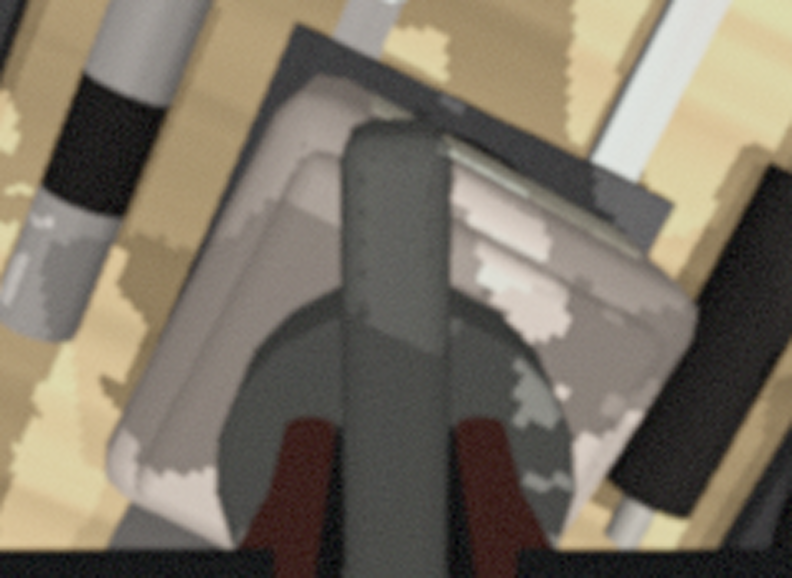

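Run:
```python
from t import *
d=r.snapshot("wrist")
def ang(a,b,z):
    P=plane(d,[(a[0]/3.3+200,a[1]/3.3+140),(b[0]/3.3+200,b[1]/3.3+140)],z);v=P[1]-P[0];return P[:,:2],np.degrees(np.arctan2(v[1],v[0]))
print("can far",ang((375,100),(675,280),.093),"can left",ang((275,130),(115,430),.093))
print("can inner far",ang((450,215),(640,320),.103))
print("tray far",ang((300,25),(670,205),.02),"left",ang((300,25),(240,150),.02))
print(r.sense()["tcp_pos"])
```

```text
can far (array([[ 0.595, -0.001],
       [ 0.59 , -0.066]]), np.float64(-94.70880043698496)) can left (array([[0.583, 0.013],
       [0.517, 0.017]]), np.float64(176.4957702651501))
can inner far (array([[ 0.584, -0.021],
       [ 0.582, -0.06 ]]), np.float64(-93.11229432949138))
tray far (array([[ 0.597,  0.021],
       [ 0.598, -0.08 ]]), np.float64(-89.50351752416458)) left (array([[0.597, 0.021],
       [0.564, 0.022]]), np.float64(178.61818440657026))
[ 0.546 -0.029  0.316]
```

```bash
cat >> t.py <<'E'
def turn2(step,n):
    J=np.array(r.sense()["joints"])
    for i in range(n):
        J[5]+=step; r.move_joints(J); s=r.sense(); m=s["torque"]
        print(i+1,round(s["clock"],2),round(s["joints"][5],2),s["orientation"][2].round(2),m,s["joint_vel"][5].round(2),s["joint_torque"][5].round(3))
def pic(n):
    d=r.snapshot("wrist"); cv2.imwrite(f"pics/{n}.png",d["frame"][:,:,::-1])
    import pickle; pickle.dump(d,open(n+".pkl","wb"))
    # top-down world view at z=.093 around tcp: up=+x, left=+y, 0.5mm/px
    x,y,_=r.sense()["tcp_pos"]; R=np.array(d["R"]);t=np.array(d["t"])
    K=np.array([[d["fx"],0,d["cx"]],[0,d["fy"],d["cy"]],[0,0,1]])
    A=K@np.c_[R[:,0],R[:,1],R[:,2]*.093+t]
    B=np.array([[0,-.0004,x+.1],[-.0004,0,y+.1],[0,0,1]])
    w=cv2.warpPerspective(d["frame"][:,:,::-1],A@B,(500,500),flags=cv2.INTER_LINEAR|cv2.WARP_INVERSE_MAP)
    cv2.imwrite(f"pics/{n}_r.png",w)
E
python3 - <<'E'
from t import *
r.let_go(); p=r.sense()["tcp_pos"]; r.servo_line([p[0],p[1],0.37],speed=0.2)
grip(0.5507,-0.189,-11,0.3165)
turn2(6,4)
pic("r1")
E
```

```text
down 18.1417 [ 0.551 -0.189  0.317] [-0.089 -0.579  0.726] -101.28534778915416
grip 19.2417 0.01576104161314726 [ 0.551 -0.188  0.316] [ 0.313  5.81  -0.063] [ 0.884 -0.145  0.028] 169.0499130879619
1 19.49 -95.44 163.21 [ 0.355 -0.082  0.001] -1.24 0.356
2 19.74 -89.55 157.31 [ 0.374 -0.004 -0.062] -0.68 0.331
3 19.99 -83.6 151.36 [ 0.285 -0.038  0.029] -0.46 0.32
4 20.24 -77.62 145.37 [ 0.284 -0.026 -0.024] -0.36 0.316
```

View pics/r1_r.png

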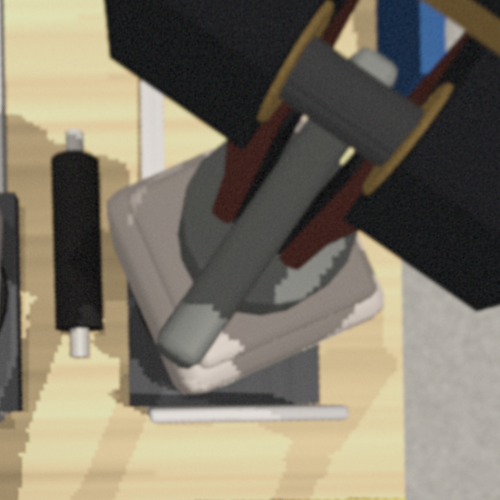

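Run:
```python
from t import *
turn2(8,4)
pic("r2")
```

```text
1 20.55 -69.93 137.69 [ 0.289  0.075 -0.024] -0.62 0.392
2 20.81 -61.98 129.74 [ 0.227  0.125 -0.023] -0.4 0.385
3 21.07 -54.01 121.76 [ 0.229  0.24  -0.035] -0.19 0.378
4 21.32 -46.02 113.77 [ 0.163  0.431 -0.053] -0.27 0.376
```

View pics/r2_r.png

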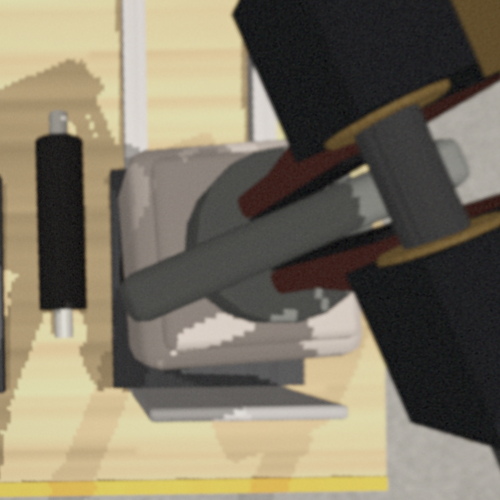

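Run:
```python
from t import *
turn2(4.5,1)
pic("r3")
```

```text
1 21.62 -41.75 109.5 [0.154 0.384 0.012] 0.09 0.247
```

View pics/r3_r.png

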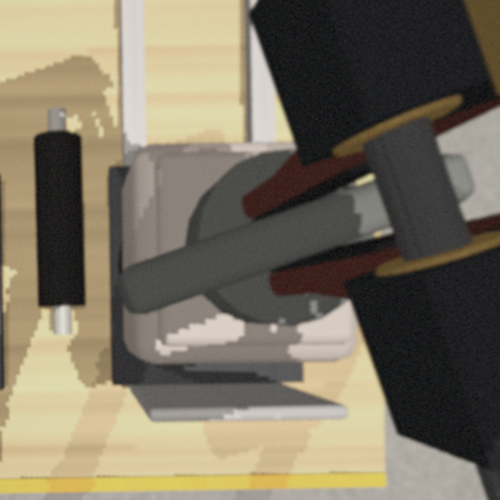

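Run:
```python
from t import *
r.let_go(); p=r.sense()["tcp_pos"]; r.servo_line([p[0],p[1],0.37],speed=0.2)
grip(0.533,0.132,-9.3,0.3165)
pic("l0")
turn2(7.5,2)
pic("l1")
w=np.hstack([cv2.imread(f"pics/l{i}_r.png")[100:,:400] for i in (0,1)]);cv2.imwrite("pics/l01.png",w)
```

```text
down 25.0833 [0.533 0.132 0.317] [-0.161 -0.34  -0.409] -70.33757458771032
grip 26.1833 0.015640557230902026 [0.533 0.131 0.316] [-1.352 -7.625  1.545] [-1.248  0.335 -0.017] 170.59752432841728
1 26.48 -63.03 163.28 [-0.067  0.078 -0.046] -1.5 0.435
2 26.73 -55.66 155.92 [-0.022  0.028 -0.061] -0.74 0.405
```

View pics/l01.png

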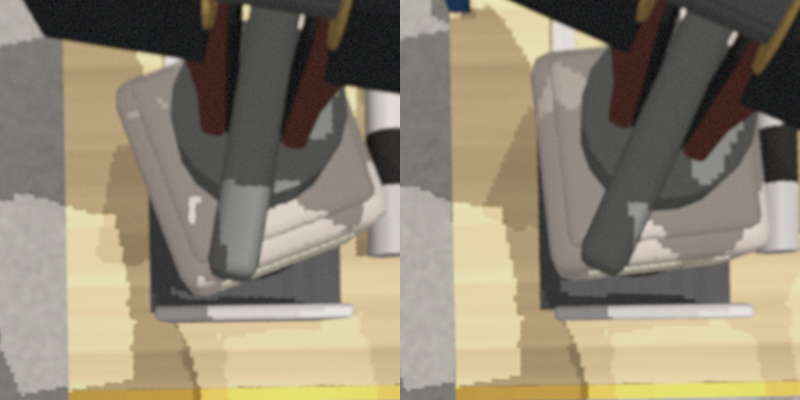

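Run:
```python
from t import *
turn2(7,1)
pic("l2")
```

```text
1 27.03 -48.97 149.23 [ 0.055 -0.005 -0.004] -0.5 0.347
```

View pics/l2_r.png

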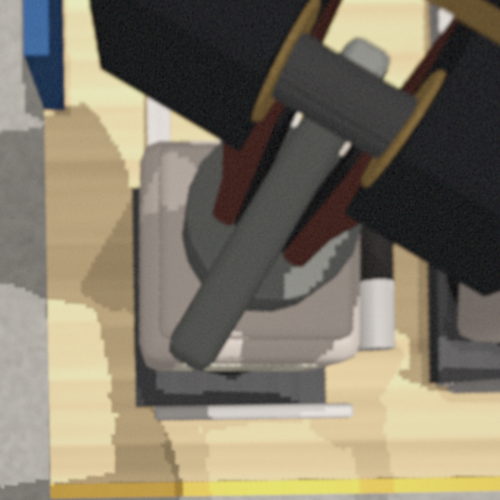

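Run:
```python
from t import *
r.let_go(); p=r.sense()["tcp_pos"]; r.servo_line([p[0],p[1],0.37],speed=0.2)
r.reach([0.58,-0.03,0.47],[180,0,180]); print(r.sense()["clock"])
pic("v")
im=cv2.imread("pics/v.png")[60:330,90:550]
cv2.imwrite("pics/vc.png",cv2.resize(im,None,fx=1.7,fy=1.7,interpolation=cv2.INTER_CUBIC))
```

```text
29.4917
```

View pics/vc.png

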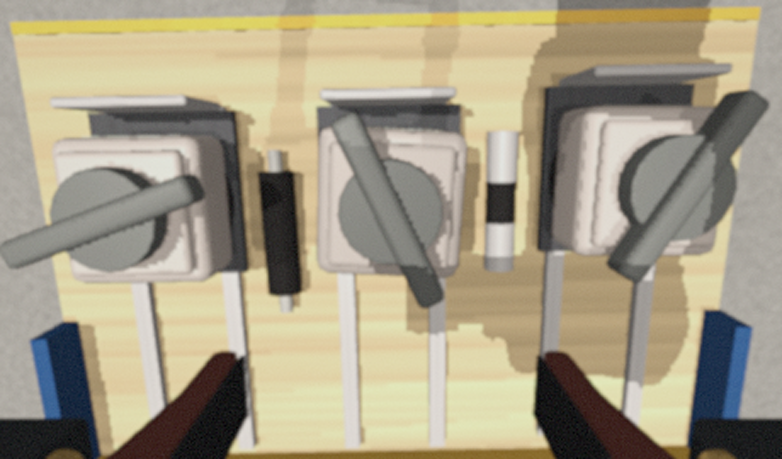

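```bash
cat >> t.py <<'E'
def push(face,y,z=0.257):
    x0=face-.04
    r.reach([x0,y,0.34],[180,0,180]); r.servo_line([x0,y,z],speed=0.15)
    s=r.sense(); print("at",s["clock"],s["tcp_pos"],s["contact_force"],s["opening"])
    x=face+.075; r.servo_line([x,y+.0015,z],speed=0.07)
    s=r.sense(); print("mid",s["clock"],s["tcp_pos"],s["contact_force"])
    for i in range(12):
        x+=.003; r.servo_line([x,y+.0016,z],speed=0.04); s=r.sense(); f=s["contact_force"]
        print(round(s["clock"],2),s["tcp_pos"],f)
        if f[0]<-22: break
    r.servo_line([face-.03,y,z],speed=0.2); r.servo_line([face-.03,y,0.34],speed=0.3)
E
python3 - <<'E'
from t import *
r.grab(10)
push(.467,.131)
print(r.sense()["clock"])
pic("p1")
E
```

```text
at 32.5917 [0.428 0.131 0.258] [-0.071  0.056  0.37 ] 0.00019874277704947795
mid 34.3833 [0.542 0.133 0.257] [-7.728  0.138  6.235]
34.63 [0.545 0.133 0.257] [-8.502  1.041  4.72 ]
34.88 [0.548 0.133 0.257] [-6.626  1.248  5.38 ]
35.13 [0.551 0.133 0.257] [-7.051  1.593  5.186]
35.38 [0.554 0.133 0.257] [-9.676  0.707  6.854]
35.63 [0.555 0.133 0.257] [-23.496  -0.176  13.199]
36.8083
```

Run:
```python
from t import *
push(.480,-.0295)
push(.484,-.190)
r.reach([0.55,-0.03,0.50],[180,0,180]); print(r.sense()["clock"])
pic("p2")
```

```text
at 38.2417 [ 0.44  -0.029  0.258] [0.442 0.24  0.79 ] 0.000306017772456422
mid 40.0333 [ 0.555 -0.028  0.257] [-7.821  1.082  5.186]
40.28 [ 0.558 -0.028  0.257] [-6.996  0.954  4.842]
40.53 [ 0.561 -0.028  0.257] [-7.337  0.166  4.967]
40.78 [ 0.564 -0.028  0.257] [-7.958  0.998  5.948]
41.03 [ 0.565 -0.028  0.257] [-18.904   0.524  11.911]
41.28 [ 0.567 -0.028  0.257] [-32.9     0.478  19.028]
at 43.8417 [ 0.444 -0.19   0.258] [0.174 0.167 0.403] 0.0005313266392012641
mid 45.6333 [ 0.559 -0.188  0.257] [-7.417  0.773  4.804]
45.88 [ 0.562 -0.188  0.257] [-7.947 -0.246  4.857]
46.13 [ 0.565 -0.188  0.257] [-6.368  1.097  4.975]
46.38 [ 0.567 -0.188  0.257] [-12.676   1.471   8.028]
46.63 [ 0.569 -0.188  0.257] [-25.081   3.133  14.345]
48.7583
```

View pics/p2.png

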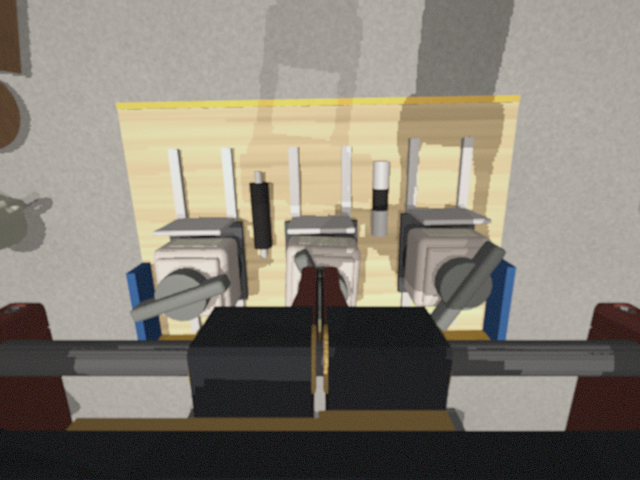

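Run:
```python
from t import *
im=cv2.imread("pics/p2.png")[190:345,120:525]
cv2.imwrite("pics/p2z.png",cv2.resize(im,None,fx=1.95,fy=3.0,interpolation=cv2.INTER_CUBIC))
d=r.snapshot("top");t=d["frame"][130:260,230:420,::-1]
cv2.imwrite("pics/t3.png",cv2.resize(t,None,fx=4,fy=4,interpolation=cv2.INTER_CUBIC))
```

```text
(no output)
```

View pics/p2z.png

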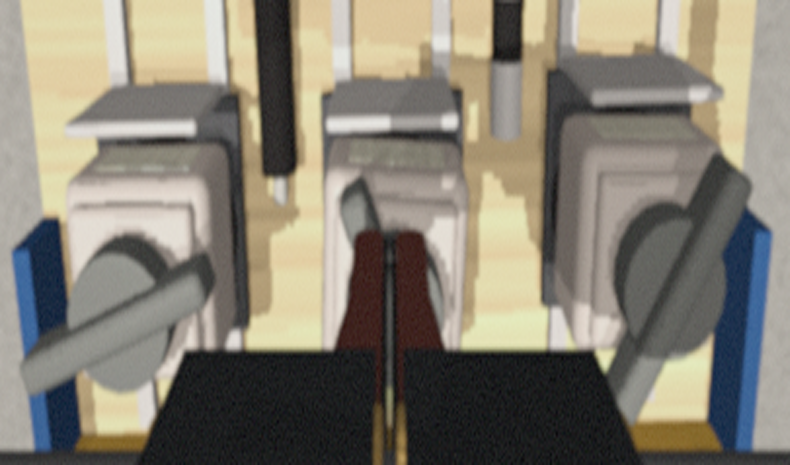

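View pics/t3.png

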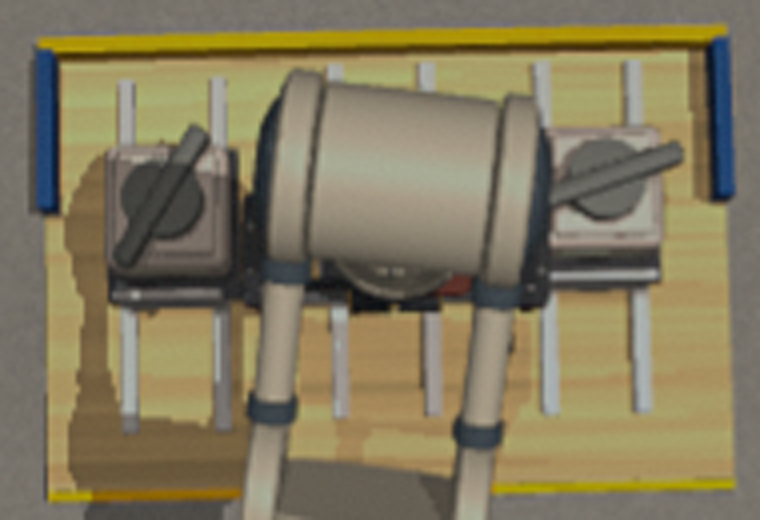

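Run:
```python
from t import *
r.reach([0.66,-0.03,0.46],[180,0,180]); print(r.sense()["clock"])
pic("q")
im=cv2.imread("pics/q.png")[60:330,90:550]
cv2.imwrite("pics/qc.png",cv2.resize(im,None,fx=1.7,fy=1.7,interpolation=cv2.INTER_CUBIC))
```

```text
49.4
```

View pics/qc.png

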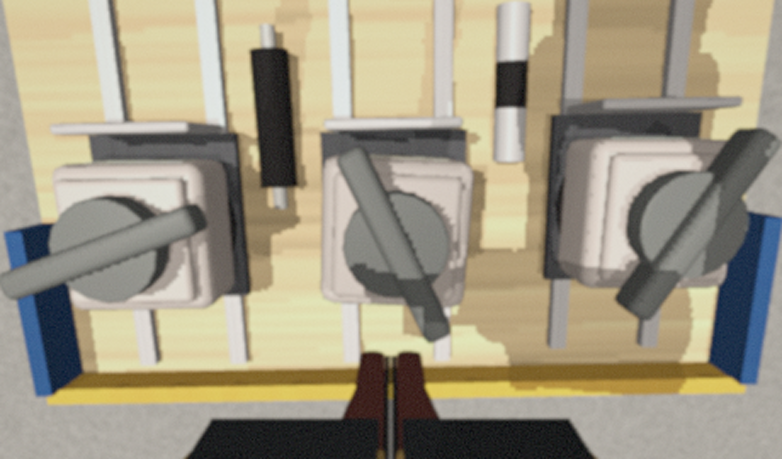

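Run:
```python
from t import *
print(r.sense()["contact_force"]); r.hand_in(); print(r.sense()["clock"])
```

```text
[-0.453  0.23   0.303]
the job is handed in; nothing more can be done
the job is handed in; nothing more can be done
```

I turned all three canisters square by their wing caps, pushed their trays home by the front plates, and handed the job in at about 49.5 s of the 69 s.

**Caps**
- The middle cap turned about 100 degrees before it bit. The cap on the robot's right was also slack at first. The one on the left was already tight.
- The wrist torque readings never showed the bite, so I judged it from wrist-camera pictures of the canister starting to turn.
- The middle canister had already passed square when I looked, at about +3 to +5 degrees (limit about 7). The left and right ones looked square to within about 2 degrees.
- On the middle cap the fingers first closed on its hub. I opened, raised them and gripped the bar instead.

**Trays**
- Each tray was pushed until the force jumped from about 8 N while sliding to 23–33 N at its stop.
- The left tray stopped about 10 mm nearer the robot than the other two. Its lane's rails are set back by about the same amount, so I took that as its home position.
- I did not measure tray travel directly. In the last picture the trays line up with their rails.

**Last checks**
- In the final picture the canisters still look square and the two rollers lie where they were. I did not measure the other bystanders again.
- The gripper was clear of everything, with under 1 N on the wrist.

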